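Turn a robot wheel's valve to the top

ROBOT

A 6-joint arm with a two-finger parallel gripper is mounted at the origin on the work surface. World frame = base frame: x ahead of the robot, y to its left, z up, the work surface at z = 0. Lengths are in m, angles in rad, forces in N, time in s.
With the tool pointing down it reaches from about 0.35 to 0.975 m from the base axis. Payload 4.9 kg.
Tool frame: the origin (TCP) lies at the very end of the fingers, on their centre line; the grasp point (between the pads) lies 19 mm behind it (ctrl.grip_point_offset is the distance from the TCP to the grasp point, in m); z points along the fingers, y is the line along which they close (so a half turn about z gives the same grasp; the last joint's range is limited). The gripper opens to 85 mm and grips with 20 to 120 N. Pads are 22 mm wide; open, the fingers measure 114 mm over their backs; the gripper's body (76 mm by 85 mm) begins 54 mm behind the grasp point. The pads swing forward as they close: fully open they stand 13 mm farther back than shut.
Start: joints at [-1.282, 0.053, 1.613, -0, 1.476, -0.119], TCP at [0.248, -0.574, 0.231] pointing down, gripper open.
Joint ranges: [-3.01, 3.01], [-1.01, 2.22], [0.06, 2.58], [-1.02, 4.17], [0.09, 2.62], [-3.14, 3.14]. Speed limits (rad/s): [2.57, 2.57, 3.14, 3.14, 3.14, 3.14].

INTERFACE

Orientations are given as a rotation vector (axis times angle).
In Python, from station import ctrl gives the robot as it stands.
- The arm moves only by the tool send_rows, never from a script. Its argument "rows" is a list of rows, each a list of 3 entries, a list of its own where there are three numbers: the finger opening in cm, from 0 to 8.54, then the shift along the tool's x, y, z in cm, then the turn about the tool's z in degrees. A call has 1 to 10 rows; each row shifts and turns the commanded pose from where the row before left it, along the tool's axes as they then stand; what a row does not reach is not made up. A row lasts 1/8 s, in which the tool goes at most 62.5 mm and 10.7 degrees, less where a joint would pass 70% of its speed; a pose out of reach is approached as far as the arm can. A call with a gripper value outside its range is refused whole. The fingers move at their own pace and stop on an object; "newtons" is the grip in N (left out, the last holds). Time passes only in rows, so rows that do not move let the fingers close. It gives the time, the measured TCP pose, the force, the opening and the grip force at its end, in the units of the state.
- ctrl.get_obs(): the state, without advancing time (a new reading comes with each control period).
- ctrl.get_image(name): name is "side" or "top" or "wrist"; returns a dict with "frame" (384x512x3 uint8, red, green, blue), "range_z" (384x512 float32, m along the optical axis (not along the pixel's ray), 0 where there is no reading), "fx", "fy", "cx", "cy" (pixels), "cam_to_world" (4x4, takes a point from camera to world coordinates). Camera axes: x right, y down, z forward; pixel columns grow to the right and rows downward; lengths in m; the calibration is good to about 2 mm. The wrist camera is an equidistant fisheye: a pixel r from the principal point sees the ray r / f radians off the axis. A picture is of the moment at which its call begins.
- ctrl.finish_job(): hands the job in; it is judged then, once.
The state is a dict: "t": time; "q": joint angles; "dq": joint speeds; "effort": joint torques, N m; "tool_pos": TCP position; "tool_rot": TCP orientation; "contact_force": force on the tool from outside, world axes, zero at the start; "wrist_torque": the same for the moment, N m; "opening": finger opening in m; "grip_force": force on a finger pad.
Only numpy, scipy, OpenCV 4.12 (cv2) and the standard library are available. Lean on these libraries where they do the work, as an engineer would, in place of code of your own. Each camera call takes 0.05 s, during which the arm holds its last target. There are 200 camera calls.

TASK

Turn the wheel on the stand by pushing its yellow spokes one after another with the fingertips, either way round, until the valve with the red cap is at the top of the wheel, right under the red pointer, and the wheel is at rest. Do not grip the spokes or force them, do not push on the tyre or the valve, and leave everything lying around the stand where it is.

Things in the scene. Friction and masses are not known exactly. Their poses are not given: they have to be found in the camera images.
- stand: fixed stand of aluminium bars, 380 mm wide (y), 320 mm long (x), holding a spoked wheel whose face looks up and away from the robot. Origin on the table under the wheel's centre; z up, x to the stand's back (roughly towards the robot), y across. A 20 mm square post at the back, 155 mm from the origin along x, carries the red pointer; uprights 30 mm square, 187 mm high, stand at y = +-190 mm, x = -17 mm
- bar (a point): middle of the blue bar, 16 mm square and 370 mm long, that runs along the stand's y across the face of the wheel and carries the axle. It lies 30 mm out from the wheel's middle plane along the axle, over the hub. Fingers can reach in between the spokes above or below the bar, but cannot cross it while in the wheel. Axes as the stand's
- hub (a point): centre of the wheel (on the axle, in the middle plane of the wheel), 150 mm above the table. Axes as the stand's, in which the axle points up and out of the wheel's face along (-0.574, 0, 0.819), 35 degrees from vertical, and the top (twelve o'clock) direction in the wheel's plane is (0.819, 0, 0.574)
- pointer (a point): the point at the top of the wheel where the red pointer aims: in the wheel's middle plane, 156 mm from the hub in the twelve o'clock direction; axes as the stand's
- wheel (a joint): angle of the wheel in rad, free to turn at least one full turn either way. 0 (or any multiple of 2 pi): the valve is at the top, under the pointer; grows as the wheel turns counter-clockwise seen from above (its top goes to the stand's +y). The axle drags with 0.12 N m so the wheel stops when no longer pushed; about 2 N at 62 mm from the hub turns it
- spokes: the yellow metal centre of the wheel: five straight spokes 14 mm wide and 18 mm thick (half each side of the middle plane), running from the dark hub (26 mm radius, 18 mm to each side) to a yellow rim of 101 mm inner radius; the spokes stand at 36, 108, 180, 252 and 324 degrees from the valve. Origin at the hub; z along the axle out of the wheel's face, x towards the valve, turning with the wheel
- tyre: grey tyre round the rim, 300 mm outside diameter, 40 mm thick. Origin and axes as the spokes'
- valve: the valve: brass stem 8 mm thick standing inwards from the rim, midway between two spokes, with a red cap 11 mm thick; it takes up 85 to 106 mm from the hub. Origin at the hub, x towards the valve, z along the axle
- valve_tip (a point): point on the valve 99 mm from the hub, in the wheel's middle plane
- ball_center (a point): centre of a white ball, 43 mm in diameter, resting on the white ring
- white_ring: white plastic ring, 40 mm across, 14 mm high, on the table under the ball; origin at the middle of its underside
- puck: grey disc, 84 mm across, 16 mm high; origin at the middle of its underside
- carton: open cardboard box, 110 x 110 mm, 130 mm high; origin at the middle of its underside
- gauge: blue tyre pressure gauge lying on the table beside the stand, 52 mm across, 21 mm high, with a brass nozzle 50 mm long towards its -x; origin under the middle of its dial
- tyre_lever: orange tyre lever lying on the table at the front (far side) of the stand, about 125 x 18 mm, about 15 mm high; origin at the middle of its underside
- spanner: steel spanner lying on the table, about 180 mm long; origin at its underside
- cap_jar: jar with a white lid, 56 mm across, 70 mm high; origin at the middle of its underside

How it is judged:
At the end, for the whole second after the job is handed in: the valve is at the top of the wheel, in line with the pointer to within 12 mm sideways at 99 mm from the hub (about 7 degrees), and the wheel is at rest (below 0.03 rad/s) (y of valve_tip in the frame of stand between -0.012 and 0.012 m and z of valve_tip in the frame of stand above 0.18 m and velocity of joint wheel between -0.03 and 0.03 rad/s); the robot touches nothing.
It fails at once if any loose thing around the stand is lifted or moved more than 25 mm (distance of any of ball_center, white_ring, puck, carton, gauge, tyre_lever, spanner, cap_jar from where it was at the start of the episode above 0.025 m).
It fails at once if the tyre is pushed (more than 5 N) (contact force between any of the fingers, the arm and tyre above 5 N).
It fails at once if the valve is pushed (more than 3 N) (contact force between any of the fingers, the arm and valve above 3 N).
It fails at once if the spokes are gripped or forced (more than 35 N) (contact force between the fingers and spokes above 35 N).
It also fails if it takes over 51 s, if anything falls off the work surface, if the arm or the gripper's body presses on something with over 40 N, if the wrist force passes 120 N, or if a joint passes its speed limit or range.

## Working session

There is one attempt and no reset: what is moved stays moved. The work goes in short steps, Python scripts to look and compute and a tool call to move; the robot and the scene stay as the last step left them, time stands still between calls to the robot, and variables do not carry over. Pictures are saved under pics/ and viewed, at most 10 in all, crops included, and the job is handed in when it is done.

Besides the shell and the picture viewer there is one more tool, called after "Emit:" by a JSON object that holds its "fn" and its "kwargs". send_rows: Moves the arm, as the interface text tells. Its arguments: {"type":"object","properties":{"rows":{"type":"array","items":{"type":"array"}},"newtons":{"type":"number"}},"required":["rows"]}

```bash
mkdir -p pics; ls; python3 - <<'E'
from station import ctrl
import cv2,numpy as np,pickle
o=ctrl.get_obs();print(o['t'],o['tool_pos'],o['tool_rot'],o['opening'])
d={n:ctrl.get_image(n) for n in('side','top')}
pickle.dump(d,open('d.pkl','wb'))
for n in d:
    cv2.imwrite(f'pics/{n}0.png',cv2.resize(d[n]['frame'][:,:,::-1],(768,576)));print(n,d[n]['cam_to_world'].round(3).tolist(),d[n]['fx'],d[n]['cx'],d[n]['cy'])
E
```

```text
pics
0.0 [ 0.24768734 -0.57314403  0.23006787] [-3.07452701e+00 -6.35751669e-01  2.81570037e-04] 0.08559883501289788
side [[-0.999, -0.016, 0.046, 0.501], [-0.047, 0.542, -0.839, 1.031], [-0.011, -0.84, -0.542, 0.823], [0.0, 0.0, 0.0, 1.0]] 356.3998386457964 255.4534698281054 192.1394101953202
top [[0.022, -0.994, 0.108, 0.377], [-1.0, -0.022, -0.004, 0.017], [0.006, -0.107, -0.994, 1.692], [0.0, 0.0, 0.0, 1.0]] 460.31190930894763 261.4402837453421 199.01887975030078
```

View pics/side0.png

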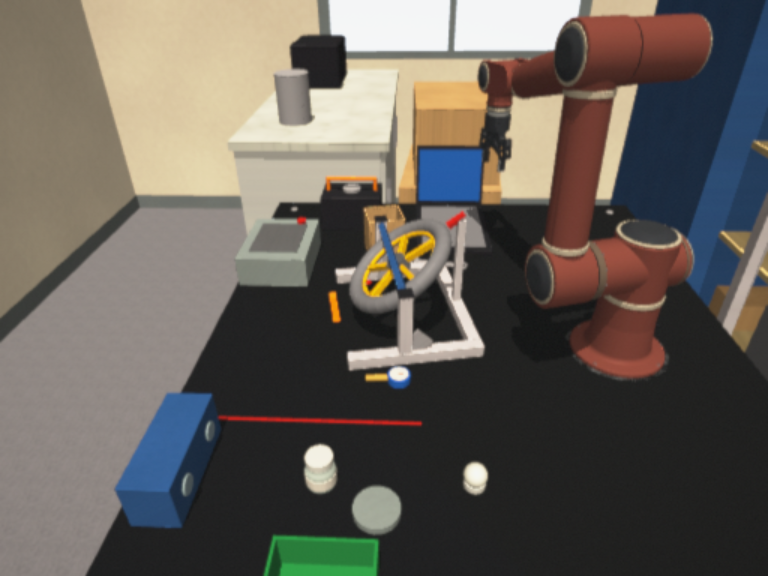

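View pics/top0.png

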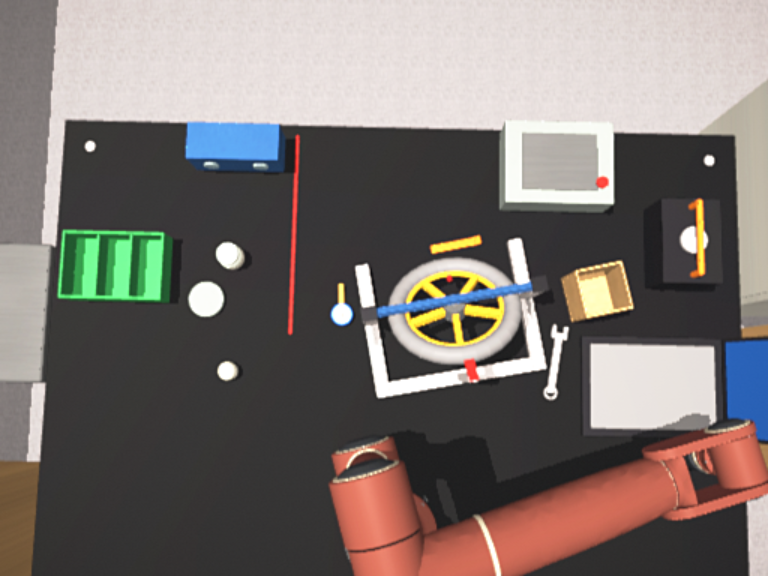

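```bash
cat > h.py <<'E'
import numpy as np,cv2
def cloud(d):
    z=d['range_z'];v,u=np.mgrid[:384,:512]
    p=np.stack([(u-d['cx'])/d['fx']*z,(v-d['cy'])/d['fy']*z,z],-1)
    M=d['cam_to_world'];return p@M[:3,:3].T+M[:3,3]
def masks(d):
    hsv=cv2.cvtColor(d['frame'],cv2.COLOR_RGB2HSV);h,s,v=[hsv[...,i].astype(int) for i in range(3)]
    return dict(blue=(h>100)&(h<125)&(s>120)&(v>60),yel=(h>20)&(h<33)&(s>150)&(v>90),red=((h<6)|(h>174))&(s>150)&(v>90),grey=(s<40)&(v>70)&(v<190))
E
python3 - <<'E'
from h import *
import pickle
from scipy.optimize import least_squares
d=pickle.load(open('d.pkl','rb'))
P={}
for n in d:
    p=cloud(d[n]);m=masks(d[n]);ok=(d[n]['range_z']>0)&(p[...,0]>.25)&(p[...,0]<.8)&(p[...,1]>-.5)&(p[...,1]<.2)&(p[...,2]>.05)&(p[...,2]<.3)
    P[n]={k:p[m[k]&ok] for k in m}
    print(n,{k:(len(x),x.mean(0).round(3).tolist()) for k,x in P[n].items() if len(x)})
def toS(q,p):
    a=q[2];ex=np.array([np.cos(a),np.sin(a)]);ey=np.array([-ex[1],ex[0]])
    w=p[:,:2]-q[:2];return np.c_[w@ex,w@ey,p[:,2]]
def W(s): # wheel coords: top, y, axle from hub
    s=s-[0,0,.15];return np.c_[s@[.819,0,.574],s[:,1],s@[-.574,0,.819]]
def res(q,P):
    g=W(toS(q,P['grey']));rr=np.hypot(np.hypot(g[:,0],g[:,1])-.13,g[:,2])-.02
    b=W(toS(q,P['blue']));bb=np.abs(b[:,0])
    return np.r_[np.clip(rr,-.03,.03),b[:,0]*.7,np.zeros(1)]
for n in list(P)+['both']:
    PP=P[n] if n!='both' else {k:np.r_[P['top'][k],P['side'][k]] for k in P['top']}
    s=least_squares(res,[.5,-.14,np.pi-.1],args=(PP,),loss='soft_l1',f_scale=.004);q=s.x
    print(n,q,np.median(abs(s.fun)))
    b=W(toS(q,PP['blue']));print('bar',np.percentile(b,[1,50,99],axis=0).round(3).tolist())
    y=W(toS(q,PP['yel']));print('yel z',np.percentile(y[:,2],[5,50,95]))
    r=np.hypot(y[:,0],y[:,1]);k=(r>.05)&(r<.09)&(abs(y[:,2])<.02);a=np.degrees(np.arctan2(y[k,1],y[k,0]));print(np.histogram(a%360,bins=np.arange(0,361,8))[0])
    c5=np.angle(np.exp(5j*np.radians(a)).mean());print('spoke phase mod72',np.degrees(c5)/5)
    rd=W(toS(q,PP['red']));print('red',[x.round(3).tolist() for x in rd[:40]])
E
```

```text
side {'blue': (185, [0.542, -0.103, 0.179]), 'yel': (463, [0.532, -0.136, 0.151]), 'red': (62, [0.414, -0.145, 0.243]), 'grey': (1965, [0.519, -0.095, 0.151])}
top {'blue': (589, [0.541, -0.121, 0.181]), 'yel': (783, [0.532, -0.127, 0.153]), 'red': (92, [0.415, -0.15, 0.245]), 'grey': (988, [0.569, -0.189, 0.156])}
side [ 0.52497384 -0.12721575  3.33751576] 0.0028367870602153712
bar [[-0.01, -0.158, 0.03], [-0.001, -0.033, 0.037], [0.006, 0.157, 0.039]]
yel z [-0.00544344  0.00476899  0.00935242]
[ 0  0  0  0  0  0  0 17 18  2  0  0  0  0  0  0  0 11 14  0  0  0  0  0
  0  2 24 31  0  0  0  0  0  0  7 10  0  0  0  0  0  0  5 40 11]
spoke phase mod72 -5.006799160693943
red [[0.2, 0.006, 0.013], [0.192, 0.006, 0.014], [0.195, -0.001, 0.016], [0.198, -0.003, 0.015], [0.187, 0.006, 0.013], [0.19, -0.002, 0.016], [0.193, -0.002, 0.013], [0.196, -0.009, 0.015], [0.199, -0.017, 0.017], [0.179, 0.008, 0.014], [0.182, 0.004, 0.013], [0.186, -0.004, 0.016], [0.189, -0.007, 0.015], [0.192, -0.012, 0.016], [0.194, -0.013, 0.013], [0.174, 0.008, 0.012], [0.178, 0.001, 0.014], [0.181, -0.001, 0.01
[... 2426 characters left out ...]
-0.078, 0.008, 0.008], [0.153, -0.007, 0.014], [0.157, -0.004, 0.019], [0.156, -0.001, 0.017], [0.157, 0.002, 0.017], [0.157, 0.005, 0.016], [0.157, 0.008, 0.016], [0.155, -0.007, 0.013], [0.156, -0.004, 0.012], [0.159, -0.002, 0.016], [0.161, 0.001, 0.018], [0.158, 0.005, 0.012], [0.161, 0.008, 0.015], [0.147, 0.014, -0.005], [0.159, -0.008, 0.012], [0.162, -0.005, 0.016], [0.163, -0.002, 0.016], [0.162, 0.001, 0.014], [0.164, 0.004, 0.016], [0.165, 0.007, 0.016], [0.165, 0.01, 0.015], [0.163, -0.009, 0.013], [0.166, -0.006, 0.016], [0.165, -0.003, 0.014], [0.165, 0.0, 0.012], [0.167, 0.003, 0.015], [0.166, 0.006, 0.012], [0.169, 0.009, 0.015], [0.169, -0.01, 0.015], [0.174, -0.008, 0.022]]
```

```bash
python3 - <<'E'
import pickle,cv2
d=pickle.load(open('d.pkl','rb'))
a=d['top']['frame'][150:275,215:390,::-1]
cv2.imwrite('pics/c1.png',cv2.resize(a,None,fx=4.5,fy=4.5,interpolation=cv2.INTER_CUBIC))
E
```

```text
(no output)
```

View pics/c1.png

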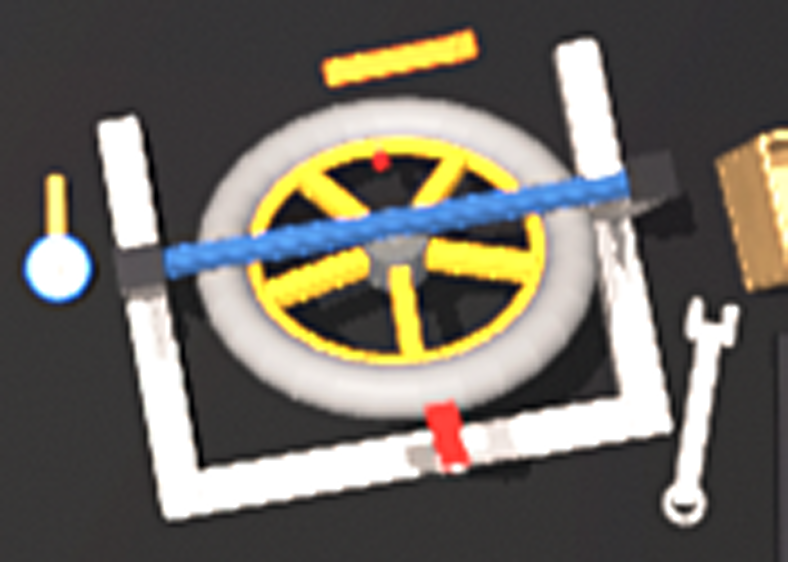

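```bash
cat >> h.py <<'E'
from scipy.spatial.transform import Rotation as R
Q=np.array([.524,-.128,3.337])
def world(t,y,dz): # finger axis crosses wheel plane at (t,y), tip dz above plane
    a=Q[2];ex=np.array([np.cos(a),np.sin(a)]);ey=np.array([-ex[1],ex[0]])
    return np.r_[Q[:2]+.819*t*ex+y*ey,.15+.574*t+dz]
def move(o,tgt):
    Rm=R.from_rotvec(o['tool_rot']).as_matrix();yaw=np.arctan2(Rm[1,0],Rm[0,0])
    return (Rm.T@(tgt-o['tool_pos'])*100).round(2),np.degrees(yaw-(Q[2]-np.pi)).round(2),Rm[2].round(3)
E
python3 - <<'E'
from h import *
from station import ctrl
o=ctrl.get_obs();T=world(.045,.027,.12);print(T,move(o,T),o['contact_force'])
E
```

```text
[ 0.49308889 -0.16164215  0.29583   ] (array([ 38.85, -28.06,  -6.5 ]), np.float64(12.17), array([ 0.   , -0.002, -1.   ])) [ 0.56101138  0.22728255 -0.09129059]
```

Emit:
{"fn": "send_rows", "kwargs": {"rows": [[0,[0,0,-5],0],[0,[0,0,-5],0],[0,[4,-2.8,0],0],[0,[5,-3.6,0],0],[0,[5,-3.6,0],0],[0,[5,-3.6,0],0],[0,[5,-3.6,0],0],[0,[5,-3.6,0],0],[0,[5,-3.6,0],0],[0,[4.8,-3.6,0],0]], "newtons": 20}}

```text
t: 1.35
tool_pos: [0.4935, -0.1608, 0.3309]
tool_rot: [-3.076, -0.636, 0.0]
contact_force: [0.8, -0.8, -1.2]
opening: 0.0001
grip_force: 0.0
```

Emit:
{"fn": "send_rows", "kwargs": {"rows": [[0,[0,0,0],6.1],[0,[0,0,0],6.1],[0,[0,0,0],0]]}}

```text
t: 1.72
tool_pos: [0.4929, -0.1625, 0.3307]
tool_rot: [-3.126, -0.308, 0.001]
contact_force: [-0.6, -0.4, -0.2]
opening: 0.0002
grip_force: 0.0
```

```bash
python3 - <<'E'
from h import *
from station import ctrl
o=ctrl.get_obs();T=world(.045,.027,.04);print(o['t'],o['tool_pos'],o['opening'],T,move(o,T),o['contact_force'])
E
```

```text
1.725 [ 0.49289274 -0.16248083  0.33073406] 0.00016829529466928534 [ 0.49308889 -0.16164215  0.21583   ] (array([ 0.04, -0.07, 11.49]), np.float64(0.07), array([-0.001, -0.001, -1.   ])) [-0.60799148 -0.38981137 -0.1848803 ]
```

Emit:
{"fn": "send_rows", "kwargs": {"rows": [[0,[0,-0.1,4],0],[0,[0,0,4],0],[0,[0,0,3.5],0],[0,[0,0,0],0]]}}

```text
t: 2.22
tool_pos: [0.4906, -0.1611, 0.2125]
tool_rot: [-3.123, -0.307, 0.01]
contact_force: [-0.4, -1.2, -0.0]
opening: -0.0003
grip_force: 0.0
```

```bash
python3 - <<'E'
from station import ctrl
import cv2,numpy as np
s=ctrl.get_image('side')['frame'][120:230,200:350,::-1];w=ctrl.get_image('wrist')['frame'][:,:,::-1]
s=cv2.resize(s,(400,293),interpolation=cv2.INTER_CUBIC);w=cv2.resize(w,(400,300))
cv2.imwrite('pics/a.png',np.hstack([s,w[:293]]))
E
```

```text
(no output)
```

View pics/a.png

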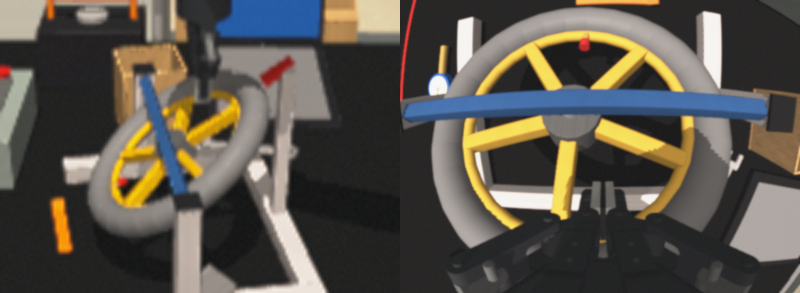

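Emit:
{"fn": "send_rows", "kwargs": {"rows": [[0,[0.1,0,1.2],0],[0,[0,0,1.2],0],[0,[0,0,1.2],0],[0,[0,0,1.1],0],[0,[0,0,0],0]]}}

```text
t: 2.95
tool_pos: [0.493, -0.1612, 0.1677]
tool_rot: [-3.125, -0.306, 0.004]
contact_force: [-0.8, -0.9, 0.4]
opening: 0.0002
grip_force: 0.0
```

Emit:
{"fn": "send_rows", "kwargs": {"rows": [[0,[0,-0.5,0],0],[0,[0,-0.6,0],0],[0,[0,-0.7,0],0],[0,[0,-0.7,0],0],[0,[0,-0.7,0],0]]}}

```text
t: 3.58
tool_pos: [0.4876, -0.1299, 0.1696]
tool_rot: [3.126, 0.306, 0.001]
contact_force: [1.2, -3.0, -0.7]
opening: -0.0001
grip_force: 1.3
```

```bash
python3 - <<'E'
from h import *
from station import ctrl
o=ctrl.get_obs();T=world(.044,-.042,-.010);print(o['t'],o['tool_pos'],move(o,T),o['contact_force'])
E
```

```text
3.575 [ 0.48764917 -0.12990677  0.16959224] (array([-0.  , -3.68,  0.43]), np.float64(-0.02), array([ 0.   ,  0.001, -1.   ])) [ 1.19155348 -3.03521134 -0.66585245]
```

Emit:
{"fn": "send_rows", "kwargs": {"rows": [[0,[0,-0.6,0.1],0],[0,[0,-0.6,0.1],0],[0,[0,-0.6,0],0],[0,[0,-0.6,0],0],[0,[0,-0.6,0],0],[0,[0,-0.5,0],0],[0,[0,-0.3,0],0],[0,[0,0,0],0]]}}

```text
t: 4.58
tool_pos: [0.4801, -0.0924, 0.1672]
tool_rot: [-3.126, -0.306, 0.0]
contact_force: [-1.2, -0.8, 1.2]
opening: 0.0001
grip_force: 0.5
```

```bash
cat >> h.py <<'E'
def toW(p):
    a=Q[2];ex=np.array([np.cos(a),np.sin(a)]);ey=np.array([-ex[1],ex[0]])
    w=p[:,:2]-Q[:2];s=np.c_[w@ex,w@ey,p[:,2]-.15];return np.c_[s@[.819,0,.574],s[:,1],s@[-.574,0,.819]]
def state(d):
    p=cloud(d);m=masks(d);W=toW(p.reshape(-1,3));r=np.hypot(W[:,0],W[:,1]);ok=(abs(W[:,2])<.02)&(d['range_z'].ravel()>0)
    k=m['yel'].ravel()&ok&(r>.05)&(r<.09);a=np.arctan2(W[k,1],W[k,0])
    v=m['red'].ravel()&ok&(r>.08)&(r<.11)
    print('spokes mod72 %.1f n=%d'%(np.degrees(np.angle(np.exp(5j*a).mean()))/5,k.sum()),'valve',v.sum(),np.degrees(np.arctan2(W[v,1].mean(),W[v,0].mean())).round(1) if v.any() else '')
E
python3 - <<'E'
from h import *
from station import ctrl
for n in('side','top'): state(ctrl.get_image(n))
o=ctrl.get_obs();print(o['t'],move(o,world(.044,-.042,-.010)),o['contact_force'])
E
```

```text
spokes mod72 13.1 n=129 valve 2 121.8
spokes mod72 10.7 n=86 valve 9 118.7
4.675 (array([0.01, 0.13, 0.19]), np.float64(-0.02), array([-0.   , -0.001, -1.   ])) [-0.91231741 -0.35063487 -0.73454237]
```

Emit:
{"fn": "send_rows", "kwargs": {"rows": [[0,[0,0.3,0],0],[0,[0,0,-1.5],0],[0,[0,0,-3],0],[0,[0,2,0],0],[0,[0,3,0],0],[0,[0,2,0],0],[0,[0,0.7,0],0],[0,[0,0,0],0]]}}

```text
t: 5.68
tool_pos: [0.4956, -0.1717, 0.2119]
tool_rot: [-3.126, -0.304, 0.001]
contact_force: [-0.6, 0.1, 0.0]
opening: -0.0001
grip_force: 0.0
```

```bash
python3 - <<'E'
from h import *
from station import ctrl
for n in('side','top'): state(ctrl.get_image(n))
o=ctrl.get_obs();print(o['t'],move(o,world(.045,.040,-.010)),o['contact_force'])
E
```

```text
spokes mod72 10.9 n=188 valve 2 123.9
spokes mod72 11.7 n=153 valve 0 
5.775 (array([-0.06,  0.34,  4.62]), np.float64(-0.01), array([-0.   , -0.001, -1.   ])) [ 1.21757724 -0.71511606  0.25849142]
```

Emit:
{"fn": "send_rows", "kwargs": {"rows": [[0,[0,0.3,0],0],[0,[0,0,1.5],0],[0,[0,0,1.5],0],[0,[0,0,1.5],0],[0,[0,-0.4,0.1],0],[0,[0,-0.6,0],0],[0,[0,-0.7,0],0],[0,[0,-0.7,0],0],[0,[0,-0.7,0],0],[0,[0,-0.7,0],0]]}}

```text
t: 7.02
tool_pos: [0.4895, -0.1367, 0.1668]
tool_rot: [3.126, 0.305, 0.003]
contact_force: [1.3, -3.8, 0.1]
opening: -0.0002
grip_force: 1.4
```

Emit:
{"fn": "send_rows", "kwargs": {"rows": [[0,[0,-0.7,0],0],[0,[0,-0.7,0],0],[0,[0,-0.7,0],0],[0,[0,-0.7,0],0],[0,[0,-0.7,0],0],[0,[0,-0.5,0],0],[0,[0,-0.3,0],0],[0,[0,0,0],0]]}}

```text
t: 8.02
tool_pos: [0.4805, -0.0944, 0.1662]
tool_rot: [-3.126, -0.306, 0.0]
contact_force: [-1.5, -0.4, 0.4]
opening: -0.0002
grip_force: 0.5
```

```bash
python3 - <<'E'
from h import *
from station import ctrl
for n in('side','top'): state(ctrl.get_image(n))
o=ctrl.get_obs();print(o['t'],move(o,world(.044,-.042,-.010)),o['contact_force'])
E
```

```text
spokes mod72 13.2 n=128 valve 0 
spokes mod72 11.4 n=94 valve 4 45.2
8.125 (array([ 0.01, -0.07,  0.09]), np.float64(-0.03), array([-0.   , -0.001, -1.   ])) [-1.17016051  0.10693464  0.1167152 ]
```

Emit:
{"fn": "send_rows", "kwargs": {"rows": [[0,[0,0.3,0],0],[0,[0,0,-1.5],0],[0,[0,0,-3],0],[0,[0,2,0],0],[0,[0.2,2.5,0],0],[0,[0.3,2,0],0],[0,[0,0.6,0],0],[0,[0,0,0],0]]}}

```text
t: 9.12
tool_pos: [0.4997, -0.1668, 0.2108]
tool_rot: [-3.126, -0.304, 0.001]
contact_force: [0.2, -0.1, -0.1]
opening: 0.0
grip_force: 0.0
```

```bash
python3 - <<'E'
from h import *
from station import ctrl
for n in('side','top'): state(ctrl.get_image(n))
o=ctrl.get_obs();print(o['t'],move(o,world(.038,.033,-.010)),o['contact_force'])
s=ctrl.get_image('side')['frame'][120:230,200:350,::-1];w=ctrl.get_image('wrist')['frame'][:,:,::-1]
cv2.imwrite('pics/b.png',np.hstack([cv2.resize(s,(400,300),interpolation=cv2.INTER_CUBIC),cv2.resize(w,(400,300))]))
E
```

```text
spokes mod72 11.2 n=182 valve 4 47.9
spokes mod72 12.2 n=155 valve 0 
9.225 (array([0.02, 0.03, 4.92]), np.float64(-0.02), array([-0.   , -0.001, -1.   ])) [ 0.24532495 -0.23388734  0.83316515]
```

View pics/b.png

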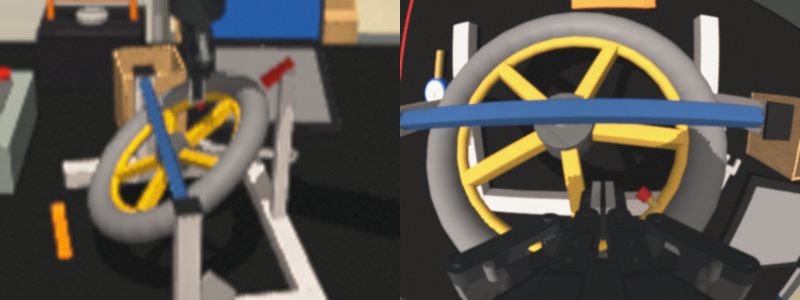

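Emit:
{"fn": "send_rows", "kwargs": {"rows": [[0,[0,0,1.5],0],[0,[0,0,1.5],0],[0,[0,0,1.2],0],[0,[0,0,0.7],0],[0,[0,0,0],0]]}}

```text
t: 9.95
tool_pos: [0.4994, -0.1664, 0.1614]
tool_rot: [-3.126, -0.305, 0.002]
contact_force: [-0.7, 0.2, -0.4]
opening: 0.0002
grip_force: 0.0
```

Emit:
{"fn": "send_rows", "kwargs": {"rows": [[0,[0,-0.4,0],0],[0,[0,-0.5,0],0],[0,[0,-0.5,0],0],[0,[0,-0.5,0],0],[0,[0,-0.5,0],0],[0,[0,-0.3,0],0],[0,[0,0,0],0]]}}

```text
t: 10.82
tool_pos: [0.4946, -0.1392, 0.162]
tool_rot: [-3.125, -0.306, -0.0]
contact_force: [-0.1, -0.4, 0.8]
opening: -0.0004
grip_force: 0.4
```

```bash
python3 - <<'E'
from h import *
from station import ctrl
for n in('side','top'): state(ctrl.get_image(n))
o=ctrl.get_obs();print(o['t'],move(o,world(.038,-.006,-.010)),o['contact_force'])
E
```

```text
spokes mod72 -21.4 n=123 valve 4 10.9
spokes mod72 -20.8 n=117 valve 2 10.3
10.925 (array([ 0.02, -1.14, -0.01]), np.float64(-0.02), array([-0.001, -0.002, -1.   ])) [ 0.29737394  0.37188726 -0.16108024]
```

Emit:
{"fn": "send_rows", "kwargs": {"rows": [[0,[0,-0.4,0],0],[0,[0,-0.3,0],0],[0,[0,0,0],0]]}}

```text
t: 11.3
tool_pos: [0.493, -0.1327, 0.1619]
tool_rot: [-3.125, -0.306, 0.001]
contact_force: [-0.7, -1.5, -0.4]
opening: -0.0001
grip_force: 0.5
```

```bash
python3 - <<'E'
from h import *
from station import ctrl
for n in('side','top'): state(ctrl.get_image(n))
o=ctrl.get_obs();print(o['t'],move(o,world(.038,-.006,-.010)),o['contact_force'])
E
```

```text
spokes mod72 -30.4 n=104 valve 3 -1.7
spokes mod72 -30.3 n=37 valve 3 1.2
11.4 (array([ 0.02, -0.46,  0.02]), np.float64(-0.02), array([-0.001, -0.001, -1.   ])) [ 0.37467266 -1.15315115 -0.13180997]
```

Emit:
{"fn": "send_rows", "kwargs": {"rows": [[0,[0,0.3,0],0],[0,[0,0,-2],0],[0,[0,0,-5],0],[0,[0,0,-5],0],[0,[-3,4,0],0],[0,[-4,5,0],0],[0,[-4,5,0],0],[0,[-4,5,0],0],[0,[-4,5,0],0],[0,[0,0,0],0]]}}

```text
t: 12.65
tool_pos: [0.3548, -0.406, 0.2837]
tool_rot: [3.126, 0.296, 0.001]
contact_force: [1.1, 0.4, -0.2]
opening: 0.0003
grip_force: 0.0
```

```bash
python3 - <<'E'
from h import *
from station import ctrl
for n in('side','top'):
    d=ctrl.get_image(n);state(d)
    if n=='top':
        cv2.imwrite('pics/e.png',cv2.resize(d['frame'][150:275,215:390,::-1],None,fx=4.5,fy=4.5,interpolation=cv2.INTER_CUBIC))
o=ctrl.get_obs();print(o['t'],move(o,world(.038,-.006,-.010)),o['contact_force'])
E
```

```text
spokes mod72 -31.9 n=158 valve 4 -0.3
spokes mod72 -32.8 n=145 valve 5 3.4
12.75 (array([ 18.59, -24.4 ,  12.17]), np.float64(-0.11), array([ 0.001,  0.   , -1.   ])) [-1.02015734  0.1392091   0.24474941]
```

View pics/e.png

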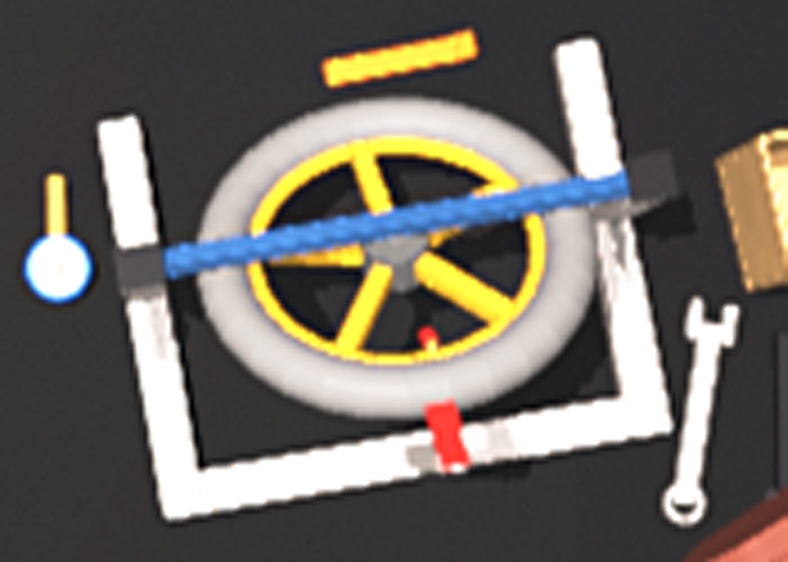

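```bash
python3 -c "
from station import ctrl
print(ctrl.finish_job())"
```

```text
the job is handed in; nothing more can be done
None
```

I turned the wheel about 172° clockwise (seen from above) with three pushes on the spokes. In the last images the valve sat about 3 to 4° from the top, roughly 6 mm sideways against the 12 mm allowed, with the arm clear, and the job is handed in at about 13 s; no verdict came back.

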